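# Clamp a hearing aid under the rocker clamp

### The arm

A 7-joint arm with a two-finger parallel gripper is mounted at the origin on the work surface. World frame = base frame: x ahead of the robot, y to its left, z up, the work surface at z = 0. Lengths are in m, angles in rad, forces in N, time in s.
With the tool pointing down it reaches from about 0.425 to 0.875 m from the base axis. Payload 4.7 kg.
Tool frame: the origin (TCP) lies midway between the tips of the shut fingers; the grasp point (between the pads) lies 19 mm behind it; z points along the fingers, y is the line along which they close (so a half turn about z gives the same grasp; the last joint's range is limited). The gripper opens to 87 mm and grips with 3 to 60 N. Pads are 19 mm wide; open, the fingers measure 117 mm over their backs; the gripper's body (75 mm by 190 mm) begins 51 mm behind the grasp point.
Start: joints at [-1.114, 0.321, -0.07, 1.45, 0.023, 1.371, -0.057], TCP at [0.279, 0.587, 0.223] pointing down, gripper open.
Joint ranges: [-2.86, 2.86], [-0.3, 2.09], [-1.38, 1.24], [0.06, 2.45], [-1.56, 4.7], [0.09, 2.05], [-2.69, 2.69]. Speed limits (rad/s): [2.57, 2.57, 3.14, 3.14, 3.14, 3.14, 3.14].

### API

Orientations are given as a rotation vector (axis times angle).
In Python, from bench import ctrl gives the robot as it stands.
- The arm moves only by the shell command python3 inch.py 'ROWS' [FORCE]. ROWS is one flat JSON list of numbers that holds 1 to 20 rows one after another, with no inner brackets; each row has 5 numbers: dx, dy, dz in m, then a turn about the tool's z in rad, then the opening from 0.0 (shut) to 1.0 (fully open); each row is the pose to reach, as a shift and turn from the pose commanded when the command began, along the tool's axes at that moment; what a row does not reach only later rows make up. A row lasts 1/10 s, in which the tool goes at most 0.05 m and 0.15 rad, less where a joint would pass 70% of its speed; a pose out of reach is approached as far as the arm can. The fingers move at their own pace and stop on an object; FORCE is the grip in N (left out, the last holds). Time passes only in rows, so rows that do not move let the fingers close. It prints the time, the measured TCP pose, the force, the opening and the grip force at its end. Input that does not fit is refused with a message, and nothing moves.
- ctrl.get_state(): the state, without advancing time (a new reading comes with each control period).
- ctrl.get_image(name): name is "side" or "top"; returns the picture (400x640x3 uint8, red, green, blue); there is no depth.
- ctrl.camera_model(name): a dict with "vertical_fov" (degrees; the focal length in pixels is half the picture's height over the tangent of half this angle, whatever the lens; pixels are square), "cx", "cy" (the principal point, pixels), "rvec" (rotation vector, rad) and "tvec" (3), from world to camera coordinates, as OpenCV has them. Camera axes: x right, y down, z forward; pixel columns grow to the right and rows downward; lengths in m; the calibration is good to about 2 mm. A picture is of the moment at which its call begins. camera_model takes no time and is no camera call.
- ctrl.close_job(): hands the job in; it is judged then, once.
The state is a dict: "time": time; "joint_positions": joint angles; "qd": joint speeds; "joint_torque": joint torques, N m; "position": TCP position; "tool_rot": TCP orientation; "ft_force": force on the tool from outside, world axes, zero at the start; "torque": the same for the moment, N m; "grip_width": opening from 0.0 (shut) to 1.0 (fully open); "grip_force": force on a finger pad.
Only numpy, scipy, OpenCV 4.12 (cv2) and the standard library are available. Lean on these libraries where they do the work, as an engineer would, in place of code of your own. Each camera call takes 0.05 s, during which the arm holds its last target. There are 200 camera calls.

### The job

The hearing aid is to be held in the rocker clamp for repair, but the specimen jar is standing under the clamp's raised tail: stand the jar upright in the shallow wooden tray first, then press the tail paddle down so that the nose tips up as far as it goes. Lay the hearing aid flat in the clamp's nest, lengthways between the rails with its plain end almost against the back stop and its hook pointing outwards, and push the nose down onto it. Do not knock the jar over, and leave the screwdriver, the pill crusher, the glue bottle and the battery tin where they are.

Things in the scene. Friction and masses are not known exactly. Their poses are not given: they have to be found in the camera images.
- clamp: Rocker clamp bolted down, origin on the bench under the pivot, x axis from tail to nose and nest. Steel base 76 mm wide, 12 thick, x -55 to +105 mm. Pivot axis along y, 75 mm up, between steel cheeks (x +-13, y +-15, 88 mm high). On it rocks a straight aluminium bar 12 mm wide, 8 thick: nose arm 62 mm to +x, tail arm 100 mm to -x
- rocker (a joint): Rocker angle: 0 = nose down (bar slopes 15 degrees, tail up), 0.75 rad = tail pressed to its end stop, nose 28 degrees up, its top 108 mm above the bench. Stiff hinge, stays where left: about 2 N on the paddle opens it, 5 N on the nose closes it. The nose rests on an aid in the nest at about 0.05 rad
- tail (a point): Centre of the top of the press paddle (32 x 34 mm, 4 mm thick, on the tail's end), 84 mm along the tail from the pivot; moves with the rocker. At 0 rad it is about 105 mm above the bench (highest edge 111 mm, bar underside 94 mm), at 0.75 rad about 43 mm; 78 to 84 mm from the pivot (-x)
- nose (a point): Point on top of the nose bar right above its round rubber pad, 58 mm along the bar from the pivot; moves with the rocker. The pad (10 mm wide, 6 mm radius) bears on what lies in the nest about 55 mm from the pivot. Fully open it still overhangs the nest's inner end: the pad reaches 59 mm from the pivot, its underside 92 mm above the bench, so the aid has to come in low from the outer end
- nest (a point): Centre of the nest floor, 40 mm above the bench, 66 mm from the pivot, axes as the clamp. Top of a wooden block (x -32 to +36, y +-22 mm from here) with two rails 4 mm high, 24 mm apart inside, x -24 to +28 mm, and a back stop 4 mm high, face at x = -26 mm; outer end (+x) open. The aid's origin belongs here, its x along the nest's x
- jar: Green glass specimen jar with aluminium lid, straight cylinder 44 mm in diameter, 75 mm high, 0.08 to 0.17 kg, standing under the tail, 102 to 112 mm from the pivot. Origin under its centre. Its top lies partly under the tail: draw it away from the pivot (clamp's -x, some 40 mm) before lifting
- tray: Shallow square wooden tray, 120 x 120 mm, rim 14 mm high, walls 4 mm, floor 4 mm thick, fixed. Origin at the centre of its underside
- aid: Beige behind-the-ear hearing aid lying on its flat side: body with rounded ends 44 mm long (x) x 14 mm wide (y) x 13 mm high, 20 g, with a thin curved hook at its +x end. Origin at the centre of its underside (hook not counted)
- hook (a point): Tip of the hearing aid's hook, 36 mm along +x and 9 mm to +y of its origin, 7.5 mm above its underside
- screwdriver: Jeweller's screwdriver, 150 mm long, handle 12 mm thick, lying along x beside the hearing aid about 50 mm off on its -y side. Origin under the middle. Bystander
- crusher: Pewter pill crusher, round, 44 mm in diameter at the foot, 55 mm high, standing beside the nest, on the clamp's +y side, about 88 mm off its centre line. Origin under its centre. Bystander
- glue: White glue bottle, 32 mm in diameter, 60 mm high, standing about 110 mm beyond the tray's centre. Origin under its centre. Bystander
- tin: Round steel battery tin, 32 mm in diameter, 22 mm high, standing about 53 mm off the hearing aid on its +y side. Origin under its centre. Bystander

How it is judged:
By the outcome, as a careful person would: the job done as asked, in the order asked, and still so for the second after the job is handed in, with the robot touching nothing.
It also fails if it takes over 72 s, if anything falls off the work surface, if the arm or the gripper's body presses on something with over 40 N, if the wrist force passes 120 N, or if a joint passes its speed limit or range.

## Working session

There is one attempt and no reset: what is moved stays moved. The work goes in short steps, Python scripts to look and compute and a shell command to move; the robot and the scene stay as the last step left them, time stands still between calls to the robot, and variables do not carry over. Pictures are saved under pics/ and viewed, at most 12 in all, crops included, and the job is handed in when it is done.

```bash
ls; mkdir -p pics
python3 - <<'E'
from bench import ctrl
import cv2
for n in("side","top"):
    im=ctrl.get_image(n); cv2.imwrite(f"pics/{n}0.png",im[:,:,::-1]); print(n,ctrl.camera_model(n))
print(ctrl.get_state())
E
```

```text
bench.py
inch.py
pics
side {'vertical_fov': 54.946143132919154, 'cx': 328.21362409038386, 'cy': 198.61943822482056, 'rvec': array([ 2.32698551, -0.51672834,  0.23113049]), 'tvec': array([-0.50211893,  0.21586   ,  0.75894369])}
top {'vertical_fov': 54.7018338118154, 'cx': 311.19392400096456, 'cy': 204.37453744239636, 'rvec': array([ 2.09917271, -2.15471076,  0.17203879]), 'tvec': array([0.00660704, 0.58087003, 0.8654901 ])}
{'time': 0.1, 'joint_positions': array([-1.11391977,  0.32173386, -0.07006229,  1.45153526,  0.02259785,
        1.37080437, -0.05690476]), 'qd': array([ 0.00049775, -0.00118194, -0.00070828, -0.00276836, -0.00161695,
       -0.00024728, -0.00022387]), 'joint_torque': array([ 3.56425528e-05, -4.92574024e+01, -4.05510915e-01, -3.13396025e+01,
       -6.41970173e-02,  3.94981191e-02,  8.86466955e-05]), 'position': array([0.27833871, 0.58684939, 0.22158937]), 'tool_rot': array([-6.89781837e-01, -3.06464753e+00,  2.62604601e-03]), 'ft_force': array([-0.34648744, -0.65003153,  0.02582751]), 'torque': array([0.01489964, 0.05289446, 0.05631081]), 'grip_force': 0.0, 'grip_width': 1.0016294522101594}
```

View pics/top0.png

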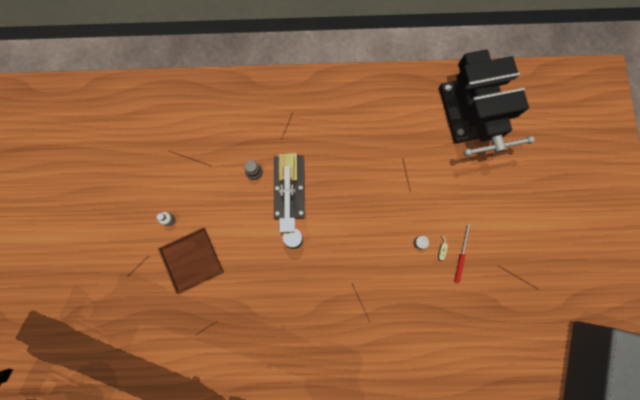

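View pics/side0.png

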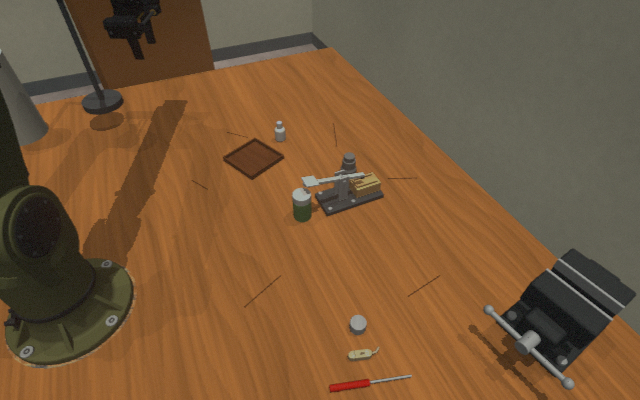

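The top view shows the clamp at (289,187) with its nose towards the top of the picture, jar (292,238), tray (191,260), aid (443,248) with its hook up at (444,237), tin (422,242), screwdriver (462,255). In the side view the clamp is at (348,190), jar (302,205), aid (362,354) and tray (253,158).

```bash
cat > h.py <<'E'
import numpy as np, cv2
from bench import ctrl
from scipy.spatial.transform import Rotation as R
def cam(n):
    m=ctrl.camera_model(n); f=200/np.tan(np.radians(m["vertical_fov"]/2))
    K=np.array([[f,0,m["cx"]],[0,f,m["cy"]],[0,0,1]]); r=R.from_rotvec(m["rvec"]).as_matrix()
    return K,r,np.array(m["tvec"])
def ray(n,p):
    K,r,t=cam(n); return -r.T@t, r.T@np.linalg.solve(K,[p[0],p[1],1])
def plane(n,p,z):
    c,d=ray(n,p); return c+d*(z-c[2])/d[2]
def tri(ps,pt):
    c1,d1=ray("side",ps); c2,d2=ray("top",pt)
    s=np.linalg.lstsq(np.c_[d1,-d2],c2-c1,rcond=None)[0]
    a,b=c1+s[0]*d1,c2+s[1]*d2; return (a+b)/2, np.linalg.norm(a-b)
def proj(n,X):
    K,r,t=cam(n); q=K@(r@np.array(X)+t); return q[:2]/q[2]
def totool(v,s=None):
    s=s or ctrl.get_state(); return R.from_rotvec(s["tool_rot"]).inv().apply(v)
def crop(im,x,y,w,h,k): return cv2.resize(im[y:y+h,x:x+w],None,fx=k,fy=k,interpolation=cv2.INTER_CUBIC)[:,:,::-1]
E
python3 - <<'E'
from h import *
for n in("side","top"): print(n,ray(n,(320,200))[0])
t=cv2.imread("pics/top0.png");s=cv2.imread("pics/side0.png")
T=t[:,:,::-1];S=s[:,:,::-1]
a=np.hstack([crop(T,240,140,80,120,5)[:300*2,:], crop(S,280,140,120,100,3.3333)[:,:400] if 0 else cv2.copyMakeBorder(crop(S,285,145,100,80,4),0,280,0,0,cv2.BORDER_CONSTANT)])
b=crop(T,410,220,66,46,6); a[325:325+276,400:796][:b.shape[0]]=b[:600-325]
cv2.imwrite("pics/c1.png",a)
for nm,p,z in [("tray",(191,260),.005),("jar",(292,238),.075),("aid",(443,248),.01),("hook",(444,237),.01),("clamp",(289,187),.01),("tin",(422,242),.02),("crusher",(252,169),.05),("glue",(165,218),.06)]: print(nm,plane("top",p,z).round(4))
print(tri((302,194),(292,238)), tri((362,351),(443,248)))
print(R.from_rotvec(ctrl.get_state()["tool_rot"]).as_matrix().round(3))
E
```

```text
side [ 0.28315994 -0.54795508  0.70305061]
top [ 0.42444482 -0.01582215  0.95190494]
tray [0.4592 0.2878 0.005 ]
jar [0.5003 0.0367 0.075 ]
aid [ 0.4722 -0.3238  0.01  ]
hook [ 0.4987 -0.3284  0.01  ]
clamp [0.6332 0.046  0.01  ]
tin [ 0.4873 -0.2716  0.02  ]
crusher [0.6712 0.1319 0.05  ]
glue [0.5561 0.3339 0.06  ]
(array([0.50249718, 0.0359626 , 0.07600619]), np.float64(0.004814687994670041)) (array([ 0.47117075, -0.32146807,  0.0161772 ]), np.float64(0.0015787596361736887))
[[-0.904  0.428 -0.001]
 [ 0.428  0.904 -0.002]
 [-0.    -0.002 -1.   ]]
```

View pics/c1.png

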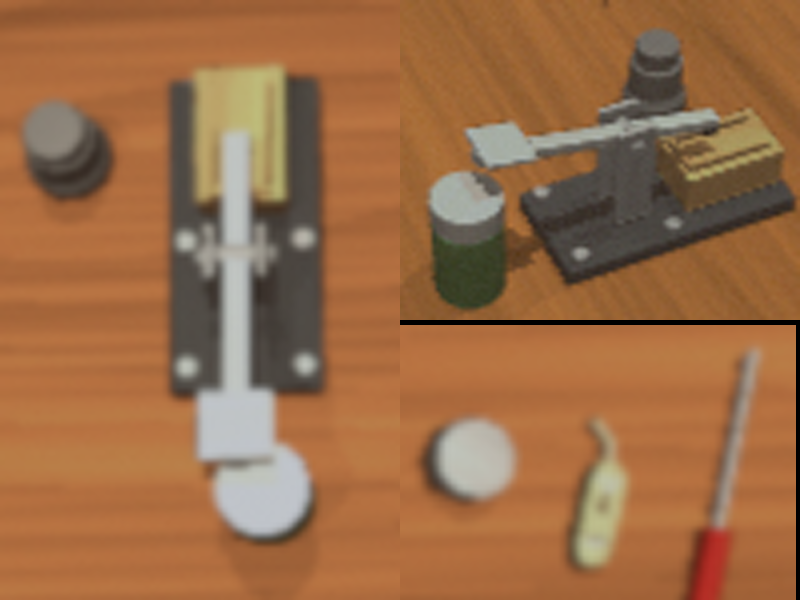

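The crops show the clamp with its base corners in the top view at about (274,156), (303,155), (304,218), (274,218), the pivot at (287,190) and the paddle at (287,225). The jar lid centre is (292.1,237.8) in top and (301.6,195.4) in side. The aid runs from (442,260) to (446,242) with its hook up and to the left.

```bash
cat > m.py <<'E'
from h import *
def mask(n,im,roi,lo,hi,k=6):
    x,y,w,h=roi; c=crop(im,x,y,w,h,k)
    m=cv2.inRange(cv2.cvtColor(c,cv2.COLOR_BGR2HSV),lo,hi)
    cs=cv2.findContours(m,cv2.RETR_EXTERNAL,cv2.CHAIN_APPROX_NONE)[0]
    c=max(cs,key=cv2.contourArea); return (c[:,0,:]+.5)/k-.5+[x,y]
def rect(c):
    (a,b,r)=cv2.minAreaRect(c.astype(np.float32)); return np.array(a),b,r
E
python3 - <<'E'
from m import *
T=cv2.imread("pics/top0.png")[:,:,::-1];S=cv2.imread("pics/side0.png")[:,:,::-1]
def px(im,n,ps):
    for x,y in ps: print(n,(x,y),cv2.cvtColor(im[y:y+1,x:x+1][:,:,::-1].copy(),cv2.COLOR_BGR2HSV)[0,0])
px(T,"aid,wood,base,nestblock,tray,lid,tin",[(443,250),(430,262),(277,200),(281,160),(191,260),(292,240),(422,242)])
px(S,"aid,lid,tray,nest,wood",[(362,354),(300,196),(253,158),(368,192),(380,360)])
# hand estimates
P=lambda u,v:((u+.5)/5-.5+240,(v+.5)/5-.5+140)
cs=np.array([plane("top",P(*q),.012) for q in [(172,80),(318,78),(323,393),(170,393)]])
print("base corners\n",cs.round(4)); c=cs.mean(0)
ax=(cs[0]+cs[1]-cs[2]-cs[3]); print("yaw",np.arctan2(ax[1],ax[0]), "len",np.linalg.norm(ax)/2)
ax/=np.linalg.norm(ax); print("origin",c-ax*.025)
print("pivot bar",plane("top",P(236,252),.08),"nose end",plane("top",P(236,132),.062),"paddle c",plane("top",P(236,426),.105))
print("jar tri",tri((301.6,195.4),(292.1,237.8)), plane("top",(292.1,237.8),.075))
for q in [(193,72),(285,67),(285,202),(193,203)]: print("block",plane("top",P(*q),.040).round(4))
E
```

```text
aid,wood,base,nestblock,tray,lid,tin (443, 250) [ 23  83 157]
aid,wood,base,nestblock,tray,lid,tin (430, 262) [ 12 165 170]
aid,wood,base,nestblock,tray,lid,tin (277, 200) [16 35 81]
aid,wood,base,nestblock,tray,lid,tin (281, 160) [ 21 110 188]
aid,wood,base,nestblock,tray,lid,tin (191, 260) [ 10 171 103]
aid,wood,base,nestblock,tray,lid,tin (292, 240) [108  13 201]
aid,wood,base,nestblock,tray,lid,tin (422, 242) [ 33  15 192]
aid,lid,tray,nest,wood (362, 354) [ 23  82 143]
aid,lid,tray,nest,wood (300, 196) [ 53  12 174]
aid,lid,tray,nest,wood (253, 158) [ 12 160  99]
aid,lid,tray,nest,wood (368, 192) [ 16 135  96]
aid,lid,tray,nest,wood (380, 360) [ 14 171 160]
base corners
 [[0.715  0.0825 0.012 ]
 [0.7139 0.0088 0.012 ]
 [0.5535 0.0098 0.012 ]
 [0.5555 0.0849 0.012 ]]
yaw -0.010488094313893028 len 0.1599257056943387
origin [0.60945378 0.0467396  0.012     ]
pivot bar [0.61078496 0.04657754 0.08      ] nose end [0.67294589 0.04703332 0.062     ] paddle c [0.52707355 0.04590707 0.105     ]
jar tri (array([0.50246294, 0.03627931, 0.07133047]), np.float64(0.0029605444930729946)) [0.50072189 0.03648365 0.075     ]
block [0.7101 0.0692 0.04  ]
block [0.7113 0.0241 0.04  ]
block [0.6434 0.0253 0.04  ]
block [0.6442 0.0699 0.04  ]
```

Run:
```python
from m import *
T=cv2.imread("pics/top0.png")[:,:,::-1];S=cv2.imread("pics/side0.png")[:,:,::-1]
for n,im,roi in(("top",T,(430,230,26,36)),("side",S,(340,340,45,26))):
    c=mask(n,im,roi,(17,30,60),(40,140,255)); r=rect(c)
    print(n,r, c.min(0),c.max(0))
    for z in(.007,.010,.013):
        w=np.array([plane(n,q,z) for q in c]); rr=cv2.minAreaRect((w[:,:2]*1000).astype(np.float32))
        print(z,np.round(rr[0],1),np.round(rr[1],1),round(rr[2],1))
# tray rim outer
c=mask("top",T,(150,220,80,80),(4,120,30),(14,255,130)); 
for z in(0,.014): 
    w=np.array([plane("top",q,z) for q in c]); print("tray",z,cv2.minAreaRect((w[:,:2]*1000).astype(np.float32)))
c=mask("side",S,(215,130,75,55),(4,120,20),(14,255,125)); 
w=np.array([plane("side",q,.014) for q in c]); print("tray side",cv2.minAreaRect((w[:,:2]*1000).astype(np.float32)))
```

```text
top (array([443.30657959, 248.21867371]), (7.505780220031738, 24.079057693481445), 11.523717880249023) [438.08333333 235.75      ] [447.41666667 259.91666667]
0.007 [ 471.8 -325.4] [17.9 58.5] 74.0
0.01 [ 471.6 -324.4] [17.8 58.3] 74.0
0.013 [ 471.5 -323.4] [17.7 58.1] 74.0
side (array([363.34457397, 353.94976807]), (10.805848121643066, 32.42550277709961), 82.25534057617188) [347.25       346.58333333] [378.75 360.25]
0.007 [ 473.1 -324.1] [19.5 60.4] 72.7
0.01 [ 472.3 -325. ] [19.4 60.1] 72.7
0.013 [ 471.5 -326. ] [19.3 59.8] 72.7Traceback (most recent call last):
  File "<stdin>", line 12, in <module>
  File "h.py", line 11, in plane
    c,d=ray(n,p); return c+d*(z-c[2])/d[2]
        ~~~^^^^^
  File "h.py", line 9, in ray
    K,r,t=cam(n); return -r.T@t, r.T@np.linalg.solve(K,[p[0],p[1],1])
          ~~~^^^
  File "h.py", line 5, in cam
    m=ctrl.camera_model(n); f=200/np.tan(np.radians(m["vertical_fov"]/2))
ValueError: time passes only in moves, steps and waits
```

```bash
sed -i 's/^def cam/from functools import lru_cache\n@lru_cache\ndef cam/' h.py
python3 - <<'E'
from m import *
T=cv2.imread("pics/top0.png")[:,:,::-1];S=cv2.imread("pics/side0.png")[:,:,::-1]
for n,im,roi in(("top",T,(430,230,26,36)),("side",S,(340,340,45,26))):
    c=mask(n,im,roi,(17,30,60),(40,140,255))
    # rectify contour onto plane at mid height, 0.25 mm per px, open to drop the hook
    for z in (.007,.013):
        w=np.array([plane(n,q,z)[:2] for q in c])*4000; o=w.min(0)-40
        m=np.zeros(np.ptp(w,0).astype(int)[::-1]+80,np.uint8); cv2.fillPoly(m,[(w-o).astype(np.int32)],255)
        m=cv2.morphologyEx(m,cv2.MORPH_OPEN,cv2.getStructuringElement(cv2.MORPH_ELLIPSE,(35,35)))
        k=max(cv2.findContours(m,0,1)[0],key=cv2.contourArea); (p,b,a)=cv2.minAreaRect(k)
        M=cv2.moments(k); print(n,z,"rect",(np.array(p)+o)/4,np.array(b)/4,a,"cen",(np.array([M['m10'],M['m01']])/M['m00']+o)/4)
c=mask("top",T,(150,220,80,80),(4,120,30),(14,255,130)); 
for z in(0,.014): 
    w=np.array([plane("top",q,z) for q in c]); print("tray",z,cv2.minAreaRect((w[:,:2]*1000).astype(np.float32)))
c=mask("side",S,(215,130,75,55),(4,120,20),(14,255,125)); 
w=np.array([plane("side",q,.014) for q in c]); print("tray side",cv2.minAreaRect((w[:,:2]*1000).astype(np.float32)))
s=ctrl.get_state();print(s["time"],s["position"])
E
```

```text
top 0.007 rect [ 465.4883463  -323.97464157] [17.60676193 45.78538895] 72.9794692993164 cen [ 465.23023446 -323.6643444 ]
top 0.013 rect [ 465.16367941 -321.92388497] [17.52821922 45.37702179] 73.3007583618164 cen [ 464.91732125 -321.69783912]
side 0.007 rect [ 466.63066811 -321.5303802 ] [17.94015312 45.47554779] 72.1496810913086 cen [ 466.61321256 -321.25273502]
side 0.013 rect [ 465.06596859 -323.51143054] [17.77571869 45.25027847] 72.75853729248047 cen [ 465.05185988 -323.20577435]
tray 0 ((459.4249572753906, 290.53875732421875), (124.73458099365234, 126.5149154663086), 24.04437828063965)
tray 0.014 ((458.9105529785156, 286.032958984375), (122.89999389648438, 124.65430450439453), 24.04428482055664)
tray side ((458.80999755859375, 282.56719970703125), (132.08236694335938, 136.47238159179688), 23.982973098754883)
0.1 [0.27833871 0.58684939 0.22158937]
```

```bash
cat >> h.py <<'E'
def go(x,y,z,yaw=None):  # print tool-axis shift from measured pose; yaw = world angle of tool y minus 90deg
    s=ctrl.get_state(); M=R.from_rotvec(s["tool_rot"]).as_matrix()
    d=M.T@(np.array([x,y,z])-s["position"]); cur=np.arctan2(M[1,1],M[0,1])-np.pi/2
    t=0 if yaw is None else -((yaw-cur+np.pi/2)%np.pi-np.pi/2)
    print("t",round(s["time"],2),"pos",s["position"].round(4),"yaw",round(cur,3),"F",s["ft_force"].round(1),"grip",round(s["grip_width"],3),round(s["grip_force"],1),"-> shift",d.round(4),"turn",round(t,3))
E
python3 inch.py '[-0.437, -0.402, 0, -0.44, 1, -0.437, -0.402, 0, -0.44, 1, -0.437, -0.402, 0, -0.44, 1, -0.437, -0.402, 0, -0.44, 1, -0.437, -0.402, 0, -0.44, 1, -0.437, -0.402, 0, -0.44, 1, -0.437, -0.402, 0, -0.44, 1, -0.437, -0.402, 0, -0.44, 1, -0.437, -0.402, 0, -0.44, 1, -0.437, -0.402, 0, -0.44, 1, -0.437, -0.402, 0, -0.44, 1, -0.437, -0.402, 0, -0.44, 1, -0.437, -0.402, 0, -0.44, 1, -0.437, -0.402, 0, -0.44, 1, -0.437, -0.402, 0, -0.44, 1, -0.437, -0.402, 0, -0.44, 1]' 20
python3 -c "
from h import *
go(.5015,.0364,.05,0)"
```

```text
time: 1.7
position: [0.5007, 0.0385, 0.2224]
tool_rot: [0.0, -3.141, -0.0]
ft_force: [0.1, 0.3, -0.5]
grip_width: 0.998
grip_force: 0.0
t 1.7 pos [0.5007 0.0385 0.2224] yaw 0.0 F [ 0.1  0.3 -0.5] grip 0.998 0.0 -> shift [-0.0009 -0.0022  0.1724] turn 0.0
```

```bash
python3 inch.py '[-0.001, -0.002, 0.05, 0, 1, -0.001, -0.002, 0.09, 0, 1, -0.001, -0.002, 0.12, 0, 1, -0.001, -0.002, 0.14, 0, 1, -0.001, -0.002, 0.155, 0, 1, -0.001, -0.002, 0.165, 0, 1, -0.001, -0.002, 0.173, 0, 1, -0.001, -0.002, 0.173, 0, 1, -0.001, -0.002, 0.173, 0, 0.4, -0.001, -0.002, 0.173, 0, 0.4, -0.001, -0.002, 0.173, 0, 0.4, -0.001, -0.002, 0.173, 0, 0.4, -0.001, -0.002, 0.173, 0, 0.4, -0.001, -0.002, 0.173, 0, 0.4, -0.001, -0.002, 0.173, 0, 0.4, -0.001, -0.002, 0.173, 0, 0.4]' 20
python3 -c "
from h import *
go(.455,.0364,.05,0)"
```

```text
time: 3.3
position: [0.5023, 0.035, 0.0497]
tool_rot: [0.004, 3.141, 0.0]
ft_force: [-0.2, -0.1, 0.7]
grip_width: 0.5
grip_force: 19.9
t 3.3 pos [0.5023 0.035  0.0497] yaw -0.003 F [-0.2 -0.1  0.7] grip 0.5 19.9 -> shift [ 0.0473  0.0012 -0.0003] turn -0.003
```

```bash
python3 inch.py '[0, 0, -0.002, 0, 0.3, 0.008, 0, -0.003, 0, 0.3, 0.018, 0, -0.003, 0, 0.3, 0.03, 0, -0.003, 0, 0.3, 0.042, 0, -0.003, 0, 0.3, 0.050, 0, -0.003, 0, 0.3, 0.050, 0, -0.01, 0, 0.3, 0.050, 0, -0.03, 0, 0.3, 0.050, 0, -0.06, 0, 0.3, 0.050, 0, -0.08, 0, 0.3, 0.050, 0, -0.08, 0, 0.3]'
python3 - <<'E'
from h import *
cv2.imwrite("pics/s1.png",ctrl.get_image("side")[:,:,::-1])
go(.459,.287,.055,0)
E
```

```text
time: 4.4
position: [0.455, 0.0354, 0.1331]
tool_rot: [0.004, 3.134, 0.003]
ft_force: [0.5, 0.0, -1.9]
grip_width: 0.501
grip_force: 19.9
t 4.45 pos [0.4537 0.0352 0.1312] yaw -0.003 F [-0.7  0.4 -1.1] grip 0.5 19.9 -> shift [-0.0043  0.2517  0.0765] turn -0.003
```

View pics/s1.png

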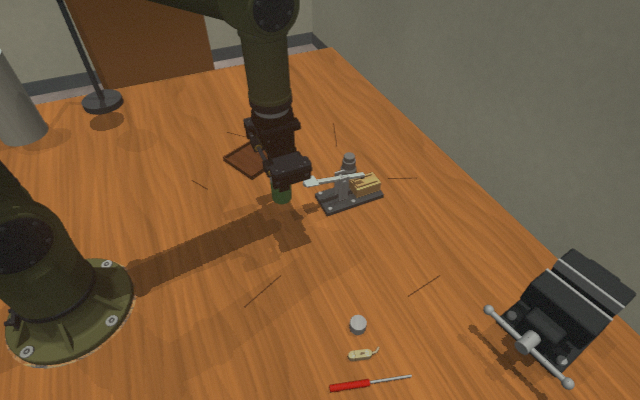

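The side view shows the jar held upright at (282,195), clear of the clamp, which is unchanged. Now to the tray.

```bash
python3 inch.py '[0, 0.02, 0, 0, 0.3, 0, 0.05, 0, 0, 0.3, -0.002, 0.09, 0, 0, 0.3, -0.002, 0.13, 0, 0, 0.3, -0.004, 0.17, 0, 0, 0.3, -0.004, 0.20, 0, 0, 0.3, -0.004, 0.225, 0, 0, 0.3, -0.004, 0.242, 0, 0, 0.3, -0.004, 0.252, 0, 0, 0.3, -0.004, 0.252, 0, 0, 0.3, -0.004, 0.252, 0.03, 0, 0.3, -0.004, 0.252, 0.055, 0, 0.3, -0.004, 0.252, 0.068, 0, 0.3, -0.004, 0.252, 0.074, 0, 0.3, -0.004, 0.252, 0.076, 0, 0.3, -0.004, 0.252, 0.076, 0, 0.3]'
python3 -c "
from h import *
go(.459,.287,.054,0)"
```

```text
time: 6.05
position: [0.4576, 0.2869, 0.0544]
tool_rot: [0.005, 3.14, 0.001]
ft_force: [0.4, 0.2, -1.6]
grip_width: 0.501
grip_force: 19.9
t 6.05 pos [0.4576 0.2869 0.0544] yaw -0.003 F [ 0.4  0.2 -1.6] grip 0.501 19.9 -> shift [-0.0014  0.0001  0.0004] turn -0.003
```

```bash
python3 inch.py '[0, 0, 0.001, 0, 0.3, 0, 0, 0.001, 0, 0.3, 0, 0, 0.001, 0, 0.55, 0, 0, 0.001, 0, 0.6, 0, 0, 0.001, 0, 0.75, 0, 0, 0.001, 0, 0.9, 0, 0, 0.001, 0, 0.9, 0, 0, -0.03, 0, 0.9, 0, 0, -0.07, 0, 0.9, 0, 0, -0.11, 0, 0.9, 0, 0, -0.11, 0, 0.9]'
python3 - <<'E'
from h import *
cv2.imwrite("pics/t2.png",crop(ctrl.get_image("top"),130,130,200,150,4))
go(.528,.0465,.13,0)
E
```

```text
time: 7.15
position: [0.4601, 0.2891, 0.1698]
tool_rot: [0.005, 3.133, 0.011]
ft_force: [0.1, 0.4, -0.6]
grip_width: 0.896
grip_force: 0.0
t 7.2 pos [0.4587 0.2882 0.1668] yaw -0.003 F [-0.6 -0.1 -0.4] grip 0.898 0.0 -> shift [-0.0698 -0.2417  0.0362] turn -0.003
```

View pics/t2.png

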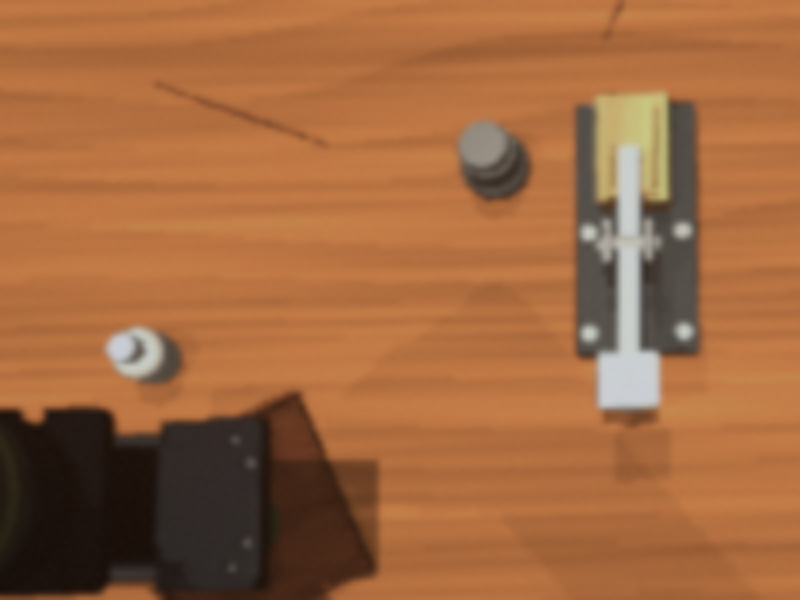

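The gripper still hides the jar. The paddle is now free, centred near pixel (287,225). Next I shut the fingers and move above it.

```bash
python3 inch.py '[0, -0.02, 0, 0, 0, -0.02, -0.06, 0, 0, 0, -0.035, -0.11, 0, 0, 0, -0.05, -0.16, 0, 0, 0, -0.06, -0.20, 0, 0, 0, -0.07, -0.225, 0, 0, 0, -0.07, -0.238, 0, 0, 0, -0.07, -0.242, 0, 0, 0, -0.07, -0.242, 0.02, 0, 0, -0.07, -0.242, 0.036, 0, 0, -0.07, -0.242, 0.036, 0, 0, -0.07, -0.242, 0.036, 0, 0]'
python3 - <<'E'
from h import *
im=ctrl.get_image("side"); cv2.imwrite("pics/s3.png",crop(im,215,110,200,130,4))
go(.528,.0465,.042,0)
E
```

```text
time: 8.4
position: [0.5254, 0.0462, 0.1273]
tool_rot: [-0.001, -3.14, -0.0]
ft_force: [0.1, -0.1, -0.6]
grip_width: 0.01
grip_force: 0.0
t 8.45 pos [0.5261 0.046  0.128 ] yaw -0.001 F [-0.5  0.4  0.8] grip 0.008 0.0 -> shift [-0.0019  0.0005  0.086 ] turn -0.001
```

View pics/s3.png

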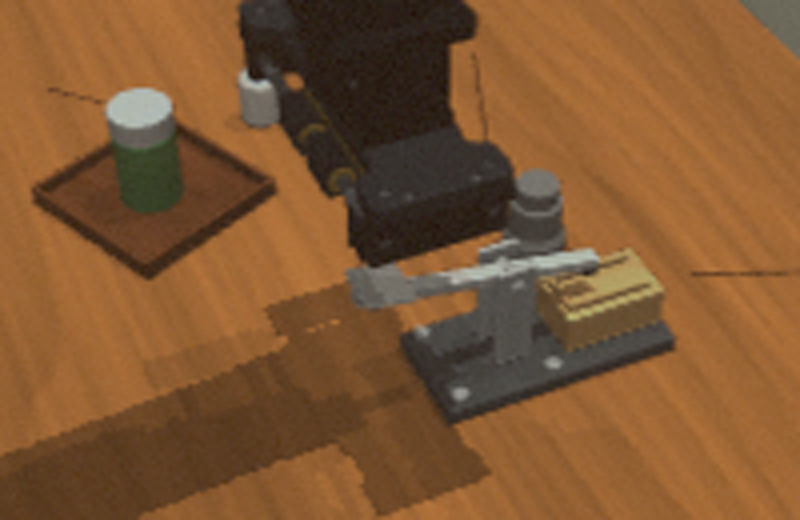

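The jar stands upright in the middle of the tray at crop (145,150), and the glue is in place. The shut fingers are over the paddle, so I press.

```bash
python3 inch.py '[-0.002, 0, 0.015, 0, 0, -0.002, 0, 0.025, 0, 0, -0.002, 0, 0.033, 0, 0, -0.002, 0, 0.041, 0, 0, -0.002, 0, 0.049, 0, 0, -0.002, 0, 0.056, 0, 0, -0.002, 0, 0.063, 0, 0, -0.002, 0, 0.070, 0, 0, -0.002, 0, 0.076, 0, 0, -0.002, 0, 0.080, 0, 0, -0.002, 0, 0.082, 0, 0]'
python3 -c "
from h import *
go(.528,.0465,.042,0)"
```

```text
time: 9.55
position: [0.5281, 0.0448, 0.0451]
tool_rot: [-0.004, -3.141, 0.0]
ft_force: [1.2, 0.1, 1.6]
grip_width: 0.005
grip_force: 0.8
t 9.55 pos [0.5281 0.0448 0.0451] yaw -0.003 F [1.2 0.1 1.6] grip 0.005 0.8 -> shift [0.0001 0.0017 0.0031] turn -0.003
```

```bash
python3 inch.py '[0, 0.001, 0.002, 0, 0, 0, 0.001, 0.003, 0, 0, 0, 0.001, 0.004, 0, 0, 0, 0.001, 0.004, 0, 0]'
```

```text
time: 9.95
position: [0.5287, 0.0449, 0.0443]
tool_rot: [0.006, 3.141, 0.0]
ft_force: [-7.5, -3.1, 18.9]
grip_width: 0.005
grip_force: 10.2
```

The force rise at z=0.044 means the end stop is reached. I retract, look, and head for the aid.

```bash
python3 inch.py '[0, 0, 0, 0, 0, 0, 0, -0.03, 0, 0, 0, 0, -0.07, 0, 0, 0, 0, -0.11, 0, 0.2, 0.01, -0.04, -0.11, 0, 0.4, 0.02, -0.09, -0.11, 0, 0.5, 0.03, -0.14, -0.11, 0, 0.5, 0.04, -0.19, -0.11, 0, 0.5, 0.05, -0.24, -0.11, 0.1, 0.5, 0.055, -0.285, -0.11, 0.2, 0.5, 0.055, -0.32, -0.11, 0.3, 0.5, 0.055, -0.34, -0.11, 0.3, 0.5, 0.055, -0.34, -0.11, 0.3, 0.5, 0.055, -0.34, -0.11, 0.3, 0.5]'
python3 - <<'E'
from h import *
im=ctrl.get_image("side"); a=crop(im,290,130,120,90,4)
im=ctrl.get_image("top"); b=crop(im,240,140,80,90,4)
cv2.imwrite("pics/s4.png",np.hstack([a,b]))
c,s=np.cos(-.297),np.sin(-.297)
go(.4653+.008*c,-.3225+.008*s,.007,-.297)
E
```

```text
time: 11.35
position: [0.472, -0.2934, 0.1511]
tool_rot: [-0.474, -3.105, -0.001]
ft_force: [0.5, 0.5, -0.1]
grip_width: 0.499
grip_force: 0.0
t 11.45 pos [ 0.4726 -0.2921  0.1512] yaw -0.3 F [-0.9 -0.1  0.5] grip 0.507 0.0 -> shift [-0.0101 -0.0313  0.1442] turn -0.003
```

View pics/s4.png

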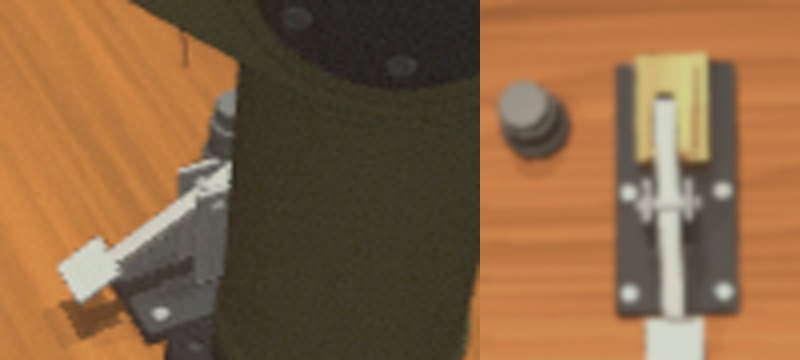

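The tail is down with the nose fully up, and the crusher is untouched. Now the aid: fingers narrowed and descending.

```bash
python3 inch.py '[-0.009, -0.031, 0.03, 0, 0.35, -0.009, -0.031, 0.07, 0, 0.35, -0.009, -0.031, 0.09, 0, 0.35, -0.009, -0.031, 0.1, 0, 0.35, -0.009, -0.031, 0.1, 0, 0.35, -0.009, -0.031, 0.1, 0, 0.35]' 10
python3 - <<'E'
from h import *
c,s=np.cos(-.297),np.sin(-.297)
go(.4653+.007*c,-.3225+.007*s,.0065,-.297)
E
```

```text
time: 12.05
position: [0.4726, -0.326, 0.0526]
tool_rot: [0.472, 3.104, -0.0]
ft_force: [0.4, -0.3, 1.1]
grip_width: 0.349
grip_force: 0.0
t 12.05 pos [ 0.4726 -0.326   0.0526] yaw -0.302 F [ 0.4 -0.3  1.1] grip 0.349 0.0 -> shift [0.0011 0.0012 0.0461] turn -0.005
```

```bash
python3 inch.py '[0.0005, 0.001, 0.02, 0, 0.35, 0.0005, 0.001, 0.035, 0, 0.35, 0.0005, 0.001, 0.042, 0, 0.35, 0.0005, 0.001, 0.046, 0, 0.35, 0.0005, 0.001, 0.046, 0, 0.35, 0.0005, 0.001, 0.046, 0, 0.35, 0.0005, 0.001, 0.046, 0, 0.1, 0.0005, 0.001, 0.046, 0, 0.1, 0.0005, 0.001, 0.046, 0, 0.1, 0.0005, 0.001, 0.046, 0, 0.1, 0.0005, 0.001, 0.046, 0, 0.1, 0.0005, 0.001, 0.046, 0, 0.1]' 10
python3 - <<'E'
from h import *
go(.46,-.32,.12,0)
cv2.imwrite("pics/s5.png",np.hstack([crop(ctrl.get_image("side"),310,290,100,100,4),crop(ctrl.get_image("top"),400,210,100,100,4)]))
E
```

```text
time: 13.25
position: [0.4716, -0.3253, 0.0058]
tool_rot: [0.474, 3.105, 0.0]
ft_force: [0.4, -0.5, 2.6]
grip_width: 0.164
grip_force: 10.0
t 13.25 pos [ 0.4716 -0.3253  0.0058] yaw -0.303 F [ 0.4 -0.5  2.6] grip 0.164 10.0 -> shift [ 0.0126  0.0016 -0.1142] turn -0.303
```

View pics/s5.png

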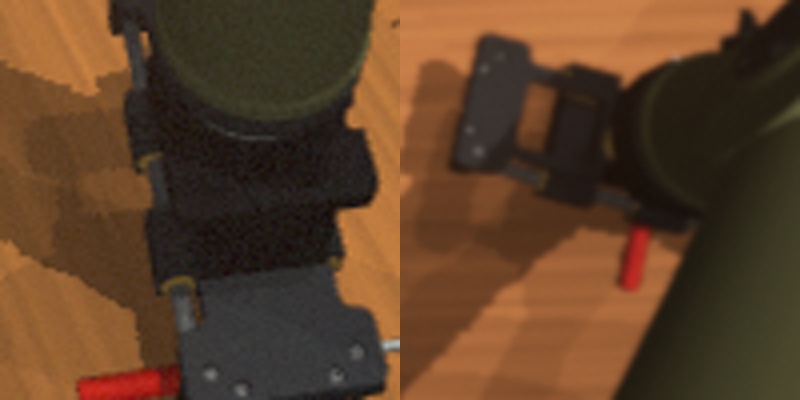

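The grip is 14.3 mm wide, which matches the aid held across its width; the gripper hides it from both cameras, and the screwdriver is unmoved. Lifting now.

```bash
python3 inch.py '[0, 0, -0.01, 0, 0.1, 0, 0, -0.03, 0, 0.1, 0, 0, -0.06, 0, 0.1, 0, 0, -0.10, 0, 0.1, 0, 0, -0.14, 0, 0.1, 0, 0, -0.155, 0, 0.1, 0, 0, -0.155, 0, 0.1]'
python3 - <<'E'
from h import *
go(.757,.0467,.16,-.003)
E
```

```text
time: 14.05
position: [0.4727, -0.3262, 0.1633]
tool_rot: [0.473, 3.101, -0.002]
ft_force: [0.2, -0.7, -2.6]
grip_width: 0.158
grip_force: 10.0
t 14.05 pos [ 0.4727 -0.3262  0.1633] yaw -0.303 F [ 0.2 -0.7 -2.6] grip 0.158 10.0 -> shift [-0.1601  0.4407  0.004 ] turn -0.3
```

```bash
python3 inch.py '[-0.015, 0.04, 0, -0.05, 0.1, -0.03, 0.08, 0, -0.1, 0.1, -0.045, 0.12, 0, -0.15, 0.1, -0.06, 0.16, 0, -0.2, 0.1, -0.075, 0.2, 0, -0.25, 0.1, -0.09, 0.24, 0, -0.3, 0.1, -0.105, 0.28, 0, -0.3, 0.1, -0.12, 0.32, 0, -0.3, 0.1, -0.135, 0.36, 0, -0.3, 0.1, -0.145, 0.395, 0, -0.3, 0.1, -0.155, 0.42, 0, -0.3, 0.1, -0.16, 0.435, 0, -0.3, 0.1, -0.16, 0.441, 0, -0.3, 0.1, -0.16, 0.441, 0, -0.3, 0.1, -0.16, 0.441, 0, -0.3, 0.1]'
python3 - <<'E'
from h import *
go(.757,.0467,.0565,-.003)
cv2.imwrite("pics/s6.png",crop(ctrl.get_image("side"),290,110,150,110,5))
E
```

```text
time: 15.55
position: [0.7547, 0.0464, 0.1596]
tool_rot: [-0.007, -3.14, 0.002]
ft_force: [0.5, -0.1, -0.1]
grip_width: 0.158
grip_force: 10.0
t 15.55 pos [0.7547 0.0464 0.1596] yaw -0.004 F [ 0.5 -0.1 -0.1] grip 0.158 10.0 -> shift [-0.0025  0.0004  0.1031] turn -0.001
```

View pics/s6.png

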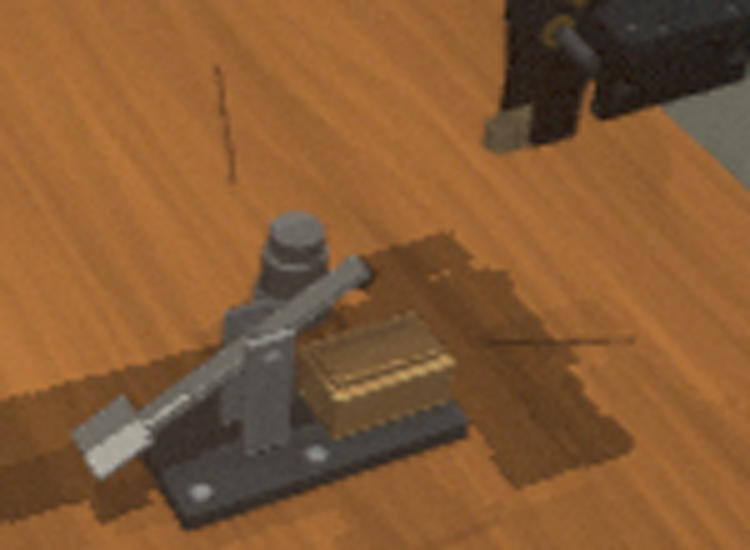

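The aid is held level with its plain end out to the left at crop (486,135), pointing at the pivot. The nest is clear below the raised nose.

```bash
python3 - <<'E'
from h import *
print("plain end proj", [ (proj("side",p)-[289.6,109.6])*5 for p in ([.7259,.0464,.154],[.7259,.0464,.167],[.727,.0434,.154],[.727,.0434,.167])])
c,d=ray("side",(290+486/5-.4,110+135/5-.4)); k=(.0464-c[1])/d[1]; print("end on y plane",c+k*d)
for q in [(335,400),(453,358),(330,438),(450,395)]: print(plane("side",(290+q[0]/5-.4,110+q[1]/5-.4),.044 if q[1]<410 and q[1]!=395 else .012).round(4))
for X in ([.711,.0247,.04],[.643,.0247,.04],[.7035,.0325,.044],[.6515,.0325,.044],[.711,.0247,.012]): print(X,((proj("side",X)-[289.6,109.6])*5).round(0))
E
python3 inch.py '[0, 0, 0.04, 0, 0.1, 0, 0, 0.075, 0, 0.1, 0, 0, 0.095, 0, 0.1, 0, 0, 0.103, 0, 0.1, 0, 0, 0.103, 0, 0.1]'
```

```text
plain end proj [array([483.15747402, 150.91909739]), array([486.63977479, 128.34213154]), array([488.5231668 , 153.90456727]), array([492.06765044, 131.32005568])]
end on y plane [0.72612037 0.0464     0.16312705]
[0.6434 0.0239 0.044 ]
[0.7116 0.0258 0.044 ]
[0.6457 0.0286 0.012 ]
[0.7167 0.0303 0.012 ]
[0.711, 0.0247, 0.04] [452. 365.]
[0.643, 0.0247, 0.04] [333. 405.]
[0.7035, 0.0325, 0.044] [432. 354.]
[0.6515, 0.0325, 0.044] [341. 384.]
[0.711, 0.0247, 0.012] [446. 405.]
time: 16.1
position: [0.7547, 0.0468, 0.0567]
tool_rot: [-0.007, -3.14, 0.001]
ft_force: [0.8, 0.2, 0.3]
grip_width: 0.156
grip_force: 10.0
```

```bash
python3 inch.py '[0.02, 0, 0, 0, 0.1, 0.04, 0, 0, 0, 0.1, 0.055, 0, 0, 0, 0.1, 0.066, 0, 0, 0, 0.1, 0.072, 0, 0, 0, 0.1, 0.0735, 0, 0, 0, 0.1, 0.0735, 0, 0, 0, 0.1, 0.0735, 0, 0, 0, 0.1]'
python3 - <<'E'
from h import *
go(.6812,.0467,.0462,-.003)
E
```

```text
time: 16.9
position: [0.6829, 0.0482, 0.0581]
tool_rot: [0.004, 3.14, 0.0]
ft_force: [0.3, 0.5, 0.2]
grip_width: 0.159
grip_force: 10.0
t 16.9 pos [0.6829 0.0482 0.0581] yaw -0.003 F [0.3 0.5 0.2] grip 0.159 10.0 -> shift [ 0.0017 -0.0015  0.0119] turn 0.0
```

```bash
python3 inch.py '[0.001, -0.001, 0.004, 0, 0.1, 0.001, -0.001, 0.007, 0, 0.1, 0.001, -0.001, 0.009, 0, 0.1, 0.001, -0.001, 0.010, 0, 0.1, 0.001, -0.001, 0.0105, 0, 0.1, 0.001, -0.001, 0.0105, 0, 0.1]'
python3 - <<'E'
from h import *
go(.6812,.0467,.0462,-.003)
E
```

```text
time: 17.5
position: [0.6811, 0.0473, 0.047]
tool_rot: [-0.004, -3.142, -0.0]
ft_force: [0.4, -0.5, -0.8]
grip_width: 0.158
grip_force: 10.0
t 17.5 pos [0.6811 0.0473 0.047 ] yaw -0.003 F [ 0.4 -0.5 -0.8] grip 0.158 10.0 -> shift [-0.0001 -0.0006  0.0008] turn 0.0
```

```bash
python3 inch.py '[0, 0, 0.001, 0, 0.1, 0, 0, 0.001, 0, 0.1, 0, 0, 0.001, 0, 0.2, 0, 0, 0.001, 0, 0.3, 0, 0, 0.001, 0, 0.4, 0, 0, 0.001, 0, 0.4, 0, 0, 0.001, 0, 0.4, 0, 0, -0.01, 0, 0.4, 0, 0, -0.03, 0, 0.4, 0, 0, -0.06, 0, 0.4, 0, 0, -0.10, 0, 0.4, 0, 0, -0.14, 0, 0.4, -0.03, 0, -0.18, 0, 0.4, -0.06, -0.03, -0.2, 0, 0.2, -0.09, 0.06, -0.2, 0, 0, -0.12, 0.10, -0.2, 0, 0, -0.12, 0.13, -0.2, 0, 0, -0.12, 0.16, -0.2, 0, 0, -0.12, 0.16, -0.2, 0, 0]'
python3 - <<'E'
from h import *
go(.665,.0467,.125,0)
a=crop(ctrl.get_image("side"),315,130,80,80,5); b=crop(ctrl.get_image("top"),255,135,72,80,5)
cv2.imwrite("pics/s7.png",np.hstack([a,b]))
E
```

```text
time: 19.4
position: [0.8003, 0.219, 0.2458]
tool_rot: [0.015, -3.14, -0.011]
ft_force: [-1.8, 0.4, -0.9]
grip_width: 0.021
grip_force: 0.0
t 19.4 pos [0.8003 0.219  0.2458] yaw 0.01 F [-1.8  0.4 -0.9] grip 0.021 0.0 -> shift [ 0.1368 -0.1718  0.1198] turn 0.01
```

View pics/s7.png

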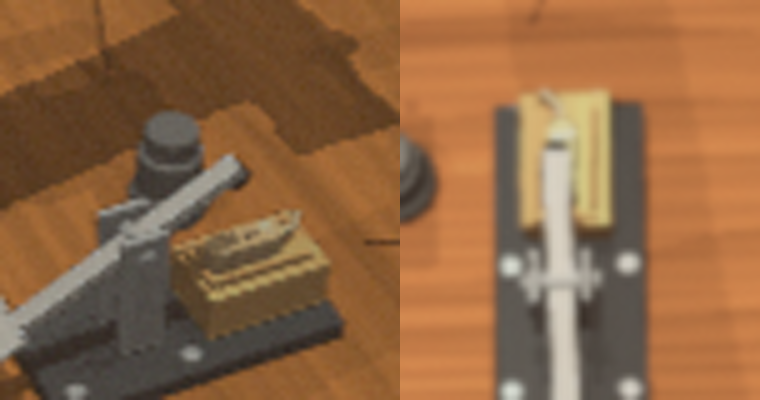

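The aid lies in the nest between the rails under the raised nose, hook outwards. The hook tip is at top (282.8,153.6) and side (374,172.2).

Run:
```python
from h import *
print(plane("top",(282.8,153.6),.0475),plane("side",(374,172.2),.0475),tri((374,172.2),(282.8,153.6)))
print("body outer end",plane("top",(255+162/5-.4,135+120/5-.4),.05))
for X in ([.711,.0557,.0475],[.6752+.022,.0467,.0525],[.6752-.022,.0467,.0525]): print(((proj("side",X)-[314.6,129.6])*5).round(0),((proj("top",X)-[254.6,134.6])*5).round(0)+[400,0])
go(.664,.0467,.125,-.003)
```

```text
[0.70840722 0.05734411 0.0475    ] [0.71212656 0.05819476 0.0475    ] (array([0.709305  , 0.05667684, 0.04935226]), np.float64(0.003029567687164595))
body outer end [0.69476731 0.04713301 0.05      ]
[298. 217.] [544.  90.]
[284. 228.] [562. 114.]
[207. 253.] [564. 202.]
t 19.5 pos [0.8012 0.2096 0.2468] yaw 0.001 F [-0.2 -1.6 -0.4] grip 0.006 0.0 -> shift [ 0.1373 -0.1628  0.1219] turn 0.004
```

Placed within about 1 mm. Now the nose.

```bash
python3 inch.py '[0.03, -0.04, 0, 0, 0, 0.06, -0.08, 0, 0, 0, 0.09, -0.115, 0, 0, 0, 0.115, -0.14, 0, 0, 0, 0.13, -0.156, 0, 0, 0, 0.137, -0.163, 0, 0, 0, 0.137, -0.163, 0.04, 0, 0, 0.137, -0.163, 0.08, 0, 0, 0.137, -0.163, 0.11, 0, 0, 0.137, -0.163, 0.12, 0, 0, 0.137, -0.163, 0.12, 0, 0, 0.137, -0.163, 0.12, 0, 0]'
python3 - <<'E'
from h import *
go(.664,.0467,.072,-.003)
E
```

```text
time: 20.7
position: [0.6654, 0.0441, 0.1289]
tool_rot: [0.005, 3.139, 0.0]
ft_force: [0.5, 0.9, -0.8]
grip_width: 0.008
grip_force: 0.0
t 20.7 pos [0.6654 0.0441 0.1289] yaw -0.003 F [ 0.5  0.9 -0.8] grip 0.008 0.0 -> shift [0.0015 0.0026 0.0569] turn 0.0
```

```bash
python3 inch.py '[0.001, 0.002, 0.015, 0, 0, 0.001, 0.002, 0.022, 0, 0, 0.001, 0.002, 0.029, 0, 0, 0.001, 0.002, 0.035, 0, 0, 0.001, 0.002, 0.041, 0, 0, 0.001, 0.002, 0.046, 0, 0, 0.001, 0.002, 0.051, 0, 0, 0.001, 0.002, 0.054, 0, 0, 0.001, 0.002, 0.056, 0, 0, 0.001, 0.002, 0.056, 0, 0]'
python3 - <<'E'
from h import *
go(.664,.0467,.069,-.003)
E
```

```text
time: 21.7
position: [0.6636, 0.0464, 0.0711]
tool_rot: [0.004, 3.141, 0.0]
ft_force: [4.6, 0.3, 3.2]
grip_width: 0.006
grip_force: 2.3
t 21.7 pos [0.6636 0.0464 0.0711] yaw -0.003 F [4.6 0.3 3.2] grip 0.006 2.3 -> shift [-0.0004  0.0003  0.0021] turn 0.0
```

```bash
python3 inch.py '[0, 0, 0.001, 0, 0, 0, 0, 0.0015, 0, 0, 0, 0, 0.002, 0, 0, 0, 0, 0.002, 0, 0]'; python3 inch.py '[0, 0, 0.0007, 0, 0, 0, 0, 0.0014, 0, 0, 0, 0, 0.0014, 0, 0]'
```

```text
time: 22.1
position: [0.6635, 0.0464, 0.0701]
tool_rot: [0.004, 3.141, 0.001]
ft_force: [3.6, 0.4, 7.9]
grip_width: 0.003
grip_force: 4.2
time: 22.4
position: [0.6636, 0.0464, 0.0698]
tool_rot: [0.004, 3.14, 0.001]
ft_force: [1.5, 0.9, 13.8]
grip_width: 0.003
grip_force: 6.6
```

Force climbs with no further travel: the pad is on the aid. Retract and check.

```bash
python3 inch.py '[0, 0, 0.0007, 0, 0, 0, 0, 0.0007, 0, 0, 0, 0, -0.02, 0, 0, 0, 0, -0.06, 0, 0, 0, 0, -0.1, 0, 0, 0, 0, -0.14, 0, 0, -0.03, 0.04, -0.16, 0, 0, -0.06, 0.08, -0.16, 0, 0, -0.09, 0.12, -0.16, 0, 0, -0.12, 0.16, -0.16, 0, 0, -0.12, 0.16, -0.16, 0, 0, -0.12, 0.16, -0.16, 0, 0]'
python3 - <<'E'
from h import *
go(.664,.0467,.069,-.003)
S=ctrl.get_image("side");T=ctrl.get_image("top")
a=crop(S,300,130,100,90,4); b=crop(T,240,140,100,90,4)
c=crop(S,215,110,100,60,4); d=crop(T,400,210,100,60,4)
cv2.imwrite("pics/s8.png",np.vstack([np.hstack([a,b]),np.hstack([c,d])]))
E
```

```text
time: 23.6
position: [0.7816, 0.2072, 0.2226]
tool_rot: [-0.001, -3.133, 0.004]
ft_force: [-0.3, -0.4, 0.4]
grip_width: 0.009
grip_force: 0.0
t 23.6 pos [0.7816 0.2072 0.2226] yaw -0.001 F [-0.3 -0.4  0.4] grip 0.009 0.0 -> shift [ 0.1161 -0.1601  0.155 ] turn 0.002
```

View pics/s8.png

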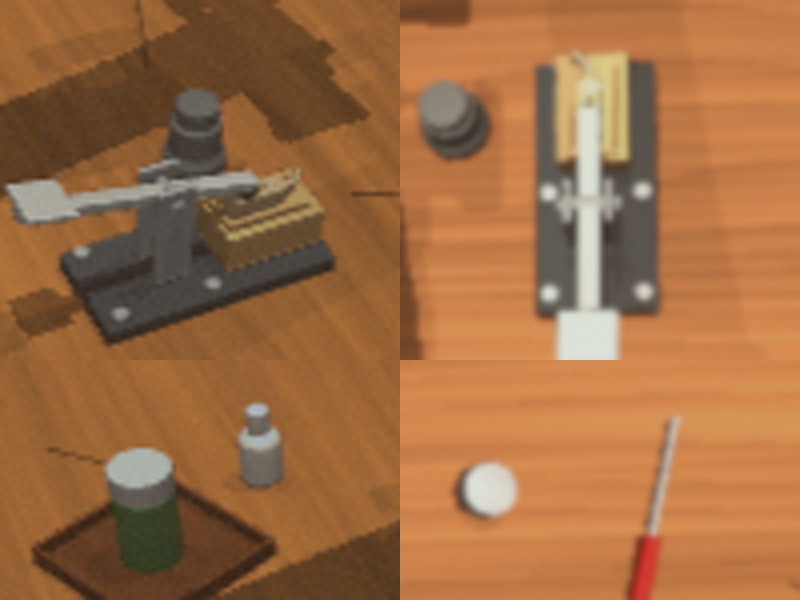

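The nose is down on the aid in the nest with the tail up and the hook pointing outwards. The jar stands upright in the tray, and the glue, tin, screwdriver and crusher are unmoved.

```bash
python3 inch.py '[0, 0, 0, 0, 0, 0, 0, 0, 0, 0, 0, 0, 0, 0, 0]'; python3 -c "
from bench import ctrl
print(ctrl.close_job())"
```

```text
time: 24.0
position: [0.7833, 0.2049, 0.229]
tool_rot: [0.006, 3.141, 0.001]
ft_force: [-0.0, 0.1, -0.7]
grip_width: 0.007
grip_force: 0.0
the job is handed in; nothing more can be done
None
```

The job is handed in at 24 s: the last pictures show the jar upright in the tray, the hearing aid flat in the nest (about 1 mm off target) with its hook outwards and the nose pressed down on it, and the four bystanders unmoved.

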